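Lay the carved panel face up and flip the hold-down onto it

ROBOT

A 6-joint arm with a two-finger parallel gripper is mounted at the origin on the work surface. World frame = base frame: x ahead of the robot, y to its left, z up, the work surface at z = 0. Lengths are in m, angles in rad, forces in N, time in s.
With the tool pointing down it reaches from about 0.4 to 0.825 m from the base axis. Payload 7 kg.
Tool frame: the origin (TCP) lies on the centre line of the jaws, within the pads' length; the fingertips stand 25 mm ahead of it and the grasp point (between the pads) lies 6 mm ahead of it; z points along the fingers, y is the line along which they close (so a half turn about z gives the same grasp; the last joint's range is limited). The gripper opens to 88 mm and grips with 3 to 60 N. Pads are 19 mm wide; open, the fingers measure 130 mm over their backs; the gripper's body (78 mm by 193 mm) begins 47 mm behind the grasp point.
Start: joints at [1.487, 0.359, 0.012, 0, -1.224, -0.288], TCP at [0.245, 0.629, 0.252] pointing down, gripper open.
Joint ranges: [-3.07, 3.07], [-1.43, 2.12], [-1.02, 1.25], [-3.03, 1.67], [-3.05, -0], [-3.03, 3.03]. Speed limits (rad/s): [2.39, 2.39, 3.01, 3.14, 3.14, 3.14].

INTERFACE

Orientations are given as [roll, pitch, yaw] about the fixed x, y, z axes, in that order (R = Rz(yaw) Ry(pitch) Rx(roll)).
In Python, from station import readout, vision, arm gives the robot as it stands. The module is installed in compiled form; this text tells all that it offers.
- The arm moves only by the tool carry_out, never from a script. Its argument "commands" is a list of rows, each an object with "dp": the shift along the tool's x, y, z in m, a list of three; "rotation": the turn, a rotation vector about the tool's x, y, z in degrees, a list of three. In form: [{"dp": [dx, dy, dz], "rotation": [wx, wy, wz]}, ...]. A call has 1 to 8 rows; each row shifts and turns the commanded pose from where the row before left it, along the tool's axes as they then stand; what a row does not reach is not made up. A row lasts 1/8 s, in which the tool goes at most 62.5 mm and 10.7 degrees, less where a joint would pass 70% of its speed; a pose out of reach is approached as far as the arm can. A call with a gripper value outside its range is refused whole. "grip" is the finger opening in m, from 0 to 0.0876, set as the call begins (left out, the last holds). The fingers move at their own pace and stop on an object; "force" is the grip in N (left out, the last holds). Time passes only in rows, so rows that do not move let the fingers close. It gives the time, the measured TCP pose, the force, the opening and the grip force at its end, in the units of the state.
- readout.get_state(): the state, without advancing time (a new reading comes with each control period).
- vision.grab_frame(name): name is "side" or "top" or "wrist"; returns (picture, depth): 384x512x3 uint8, red, green, blue; 384x512 float32, m along the optical axis (not along the pixel's ray), 0 where there is no reading.
- vision.calibration(name): a dict with "fovy" (degrees; the focal length in pixels is half the picture's height over the tangent of half this angle, whatever the lens; pixels are square), "cx", "cy" (the principal point, pixels), "origin" and "attitude" of the camera in the world; the wrist camera has in their place "mount" (4x4, takes a point from camera to tool coordinates, whose origin is the TCP and whose axes are the flange's). Camera axes: x right, y down, z forward; pixel columns grow to the right and rows downward; lengths in m; the calibration is good to about 2 mm. The wrist camera is an equidistant fisheye: a pixel r from the principal point sees the ray r / f radians off the axis. A picture is of the moment at which its call begins: read the wrist's pose just before it. calibration takes no time and is no camera call.
- arm.job_done(): hands the job in; it is judged then, once.
Trained networks look in the newest picture that a camera, given by its name, has taken for a name from the list of things; names that differ only in an ending like _2 or _b are one class to them, and where a whole thing is asked for, a point or a joint stands for the part that bears it (a point fixed in the world has none). Each returns a list of dicts, best first, with "score" (0 to 1); they miss things now and then, are a little off and sometimes report something else, mostly with a low value. They report only what shows in the picture. A call takes as long as a camera call. They do not tell look-alikes from the thing itself.
- vision.trace(label, camera): "pixels" (384x512 bool, what is visible of it) and "position" ([row, column] in pixels, amid what is visible of it).
The state is a dict: "t": time; "q": joint angles; "qd": joint speeds; "joint_efforts": joint torques, N m; "eef_pos": TCP position; "ee_rot": TCP orientation; "force": force on the tool from outside, world axes, zero at the start; "moment": the same for the moment, N m; "width": finger opening in m; "gripper_force": force on a finger pad.
Only numpy, scipy, OpenCV 4.12 (cv2) and the standard library are available. Lean on these libraries where they do the work, as an engineer would, in place of code of your own. Each camera call takes 0.05 s, during which the arm holds its last target. There are 200 camera calls.

TASK

The small carved wooden panel stands on edge on the carving board: push it over so that it lies flat on the board with its carved rosette facing up, then push the hold-down arm with the red knob over so that its rubber foot rests on the panel. Do it only by pushing: do not pick the panel up or carry it, and do not disturb the tools, tin, bottle and bowl around it. Finish with the robot clear of everything.

Things in the scene. Friction and masses are not known exactly. Their poses are not given: they have to be found in the camera images.
- board: Fixed plywood board 300 (x) x 280 (y) x 18 mm thick. Origin: centre of its underside, on the table; z up; its x axis points the way the panel has to fall. A dark toe strip (15 mm wide, 200 mm long along y, 10 mm above the board's top) crosses it at x = -115 to -100 mm, on the panel's carved side. Place and yaw vary.
- panel: Loose pale wooden panel 32 (x) x 130 (y) x 120 (z) mm, about 0.33 kg, standing on edge on the board near x = -60, y = 0 mm of the board, x axes nearly parallel. Origin: centre of its underside as it stands. Carved face (dark disc with eight-petal rosette, dark border) on its -x side, plain back on +x. Lying carved face up, its x axis points straight down and its top is 50 mm above the table.
- panel_center (a point): Centre of the panel: 60 mm above its underside as it stands.
- panel_heel (a point): Middle of the panel's lower back edge (panel x = 16, y = 0, z = 0 mm). A light push (about 1 N) towards the panel's +x on the carved face, 80 to 110 mm above its underside, tips it about this edge; it passes balance after about 15 degrees and falls on its back. This edge stays down on the board; it may slip back towards the toe strip.
- holddown (a joint): Hinge of the steel hold-down arm, rad; axis along the board's x. 0: open, leaning 0.35 rad outwards (to the board's +y); 0.35: upright; grows as it swings over to -y; about 1.92: level, foot resting on a panel lying flat; stop at 2.2. Starts at about 0 to 0.3. Some friction (0.045 N m): it stays near upright, but 0.5 rad past it it drops by its own weight (0.22 kg).
- board_hinge (a point): Hinge axis of the hold-down, midway between its two steel cheeks: x = 0, y = 112 mm, z = 68 mm in the board's frame. The cheeks stand up to 80 mm above the table and 36 mm wide in all along x.
- holddown_knob (a point): Centre of the red ball knob (24 mm diameter) at the end of the arm, 98 mm from the hinge axis. The arm is a 16 (along x) x 12 mm steel bar.
- holddown_foot (a point): Tip of the black rubber foot (16 mm diameter), which sticks 18 mm out of the arm's inner side 70 mm from the hinge axis.
- chisel: Carving chisel with a pale handle, 205 x 26 x 26 mm, lying on the board along its right (-y) edge. Bystander.
- tin: Green wax tin, 44 mm diameter, 40 mm high, on the board's far left corner (about x = 120, y = 110 mm). Bystander.
- gouge: Dark-handled gouge, 205 mm long, lying to the right on the table. Bystander.
- mallet: Wooden carver's mallet, 262 mm long, 84 mm head, lying to the right. Bystander.
- glue: Yellow glue bottle, 56 mm diameter, 150 mm high, standing to the left. Bystander.
- bowl: Small turned wooden bowl, 100 mm diameter, 40 mm high, to the left. Bystander.
- brush: Brush lying to the left, nearer the robot. Bystander.
Things that resemble listed ones, but are neither listed nor needed, are in the scene too. What is shaped like the panel but blue is not meant.

How it is judged:
By the outcome, as a careful person would: the job done as asked, in the order asked, and still so for the second after the job is handed in, with the robot touching nothing.
It also fails if it takes over 40 s, if anything falls off the work surface, if the arm or the gripper's body presses on something with over 40 N, if the wrist force passes 120 N, or if a joint passes its speed limit or range.

## Working session

There is one attempt and no reset: what is moved stays moved. The work goes in short steps, Python scripts to look and compute and a tool call to move; the robot and the scene stay as the last step left them, time stands still between calls to the robot, and variables do not carry over. Pictures are saved under pics/ and viewed, at most 10 in all, crops included, and the job is handed in when it is done.

Besides the shell and the picture viewer there is one more tool, called after "Request:" as name(argument=value, ...), one argument or row to a line, values as JSON. carry_out: Moves the arm, as the interface text tells. Its arguments: {"type":"object","properties":{"commands":{"type":"array"},"grip":{"type":"number"},"force":{"type":"number"}},"required":["commands"]}

```bash
mkdir -p pics
cat > h.py <<'E'
import numpy as np,cv2
from station import readout,vision,arm
from scipy.spatial.transform import Rotation as R
def cam(n):
    c=vision.calibration(n); f=192/np.tan(np.radians(c['fovy'])/2); return c,f
def rotm(a):
    a=np.array(a,float)
    return a if a.shape==(3,3) else (R.from_euler('xyz',a).as_matrix() if a.size==3 else R.from_quat(a).as_matrix())
def cloud(n,d):
    c,f=cam(n); v,u=np.mgrid[:384,:512]
    p=np.stack([(u-c['cx'])/f*d,(v-c['cy'])/f*d,d],-1)
    return p@rotm(c['attitude']).T+np.array(c['origin'])
E
python3 - <<'E'
from h import *
for n in('side','top'):
    print(vision.calibration(n))
    p,d=vision.grab_frame(n); cv2.imwrite(f'pics/{n}0.png',p[...,::-1]); np.save(n+'.npy',d); np.save(n+'_p.npy',p)
    X=cloud(n,d)
    for l in('board','panel','holddown','holddown_knob'):
        for r in vision.trace(l,n)[:3]:
            m=r['pixels']&(d>0); print(n,l,round(r['score'],2),np.round(r['position']),m.sum(),np.round(np.median(X[m],0),3),np.round(np.percentile(X[m],[2,98],axis=0),3).tolist())
print(readout.get_state())
E
```

```text
{'fovy': 56.162505434417376, 'cx': 257.49623970404804, 'cy': 190.81680374389103, 'origin': array([0.42440692, 0.73368993, 0.91126267]), 'attitude': array([-2.36109915e+00,  8.15647667e-04, -3.07411332e+00])}
side board 0.73 [222. 210.] 5067 [0.63  0.026 0.02 ] [[0.452, -0.158, 0.005], [0.778, 0.148, 0.135]]
side board 0.49 [330. 239.] 1268 [0.494 0.352 0.02 ] [[0.448, 0.315, 0.003], [0.537, 0.404, 0.043]]
side board 0.28 [125. 282.] 596 [ 0.403 -0.474  0.056] [[0.255, -0.583, 0.001], [0.493, -0.431, 0.084]]
side panel 0.84 [150. 278.] 876 [ 0.416 -0.291  0.08 ] [[0.367, -0.343, 0.009], [0.469, -0.254, 0.124]]
side panel 0.77 [212. 226.] 1083 [0.563 0.033 0.108] [[0.532, -0.044, 0.022], [0.599, 0.075, 0.142]]
side panel 0.56 [179. 313.] 582 [ 0.304 -0.143  0.102] [[0.267, -0.339, 0.001], [0.327, -0.122, 0.125]]
side holddown 0.71 [195. 244.] 124 [ 0.527 -0.109  0.039] [[0.498, -0.176, 0.029], [0.668, -0.095, 0.045]]
side holddown 0.56 [219. 185.] 171 [0.667 0.099 0.142] [[0.657, -0.035, 0.018], [0.721, 0.114, 0.175]]
side holddown_knob 0.75 [218. 185.] 136 [0.666 0.101 0.145] [[0.657,
[... 1017 characters left out ...]
-0.539, 0.001], [0.489, -0.428, 0.085]]
{'t': 0.5, 'q': array([ 1.48710031e+00,  3.58647416e-01,  1.18229313e-02, -2.59410294e-05,
       -1.22411882e+00, -2.88100437e-01]), 'qd': array([-0.0008755 , -0.00096079, -0.00037425, -0.001498  , -0.00184492,
       -0.00055568]), 'joint_efforts': array([-5.67992738e-04, -5.81795919e+01,  2.93066847e+01,  6.99718773e+00,
        1.18318893e-02, -4.45094850e-05]), 'eef_pos': array([0.24521724, 0.62881002, 0.25149228]), 'ee_rot': array([ 3.14144480e+00, -1.83712061e-05, -3.71805273e-01]), 'force': array([-0.23407752,  0.16537709,  0.07898784]), 'moment': array([ 0.00465671, -0.03954185, -0.04083504]), 'gripper_force': 0.0, 'width': 0.0875927947040946}
```

Run:
```python
import cv2,numpy as np
t=cv2.imread('pics/top0.png');s=cv2.imread('pics/side0.png')
a=cv2.resize(t[85:285,160:410],(500,400),interpolation=cv2.INTER_CUBIC)
cv2.imwrite('pics/cropside.png',cv2.resize(s[130:280,130:330],(800,600),interpolation=cv2.INTER_CUBIC))
from h import *
d=np.load('top.npy');X=cloud('top',d)
# board top fit
m=(abs(X[...,2]-.018)<.005)&(X[...,0]>.42)&(X[...,0]<.82)&(abs(X[...,1]+.01)<.22)
m=cv2.morphologyEx(m.astype(np.uint8),cv2.MORPH_OPEN,np.ones((3,3)))
n,l,st,_=cv2.connectedComponentsWithStats(m);k=1+np.argmax(st[1:,4])
print('board',cv2.minAreaRect((X[l==k][:,:2]*1000).astype(np.float32)))
m=(X[...,2]>.128)&(X[...,2]<.15)&(X[...,0]>.5)&(X[...,0]<.62)&(abs(X[...,1])<.12)
print('panel top',cv2.minAreaRect((X[m][:,:2]*1000).astype(np.float32)),m.sum(),np.median(X[m][:,2]))
m=(X[...,2]>.15)&(X[...,0]>.45)&(X[...,0]<.8)&(abs(X[...,1])<.2)
print('knob',m.sum(),X[m].mean(0),X[m].max(0))
```

```text
board ((702.7011108398438, -95.7158203125), (209.64810180664062, 108.17134094238281), 77.7511215209961)
panel top ((566.706298828125, 7.8972320556640625), (130.0108642578125, 33.996524810791016), 70.75052642822266) 442 0.13849998225008187
knob 55 [0.67148234 0.100699   0.16862872] [0.68188061 0.11356127 0.17821906]
```

View pics/top0.png

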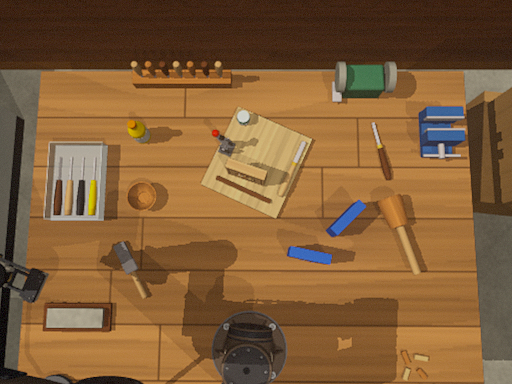

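View pics/cropside.png

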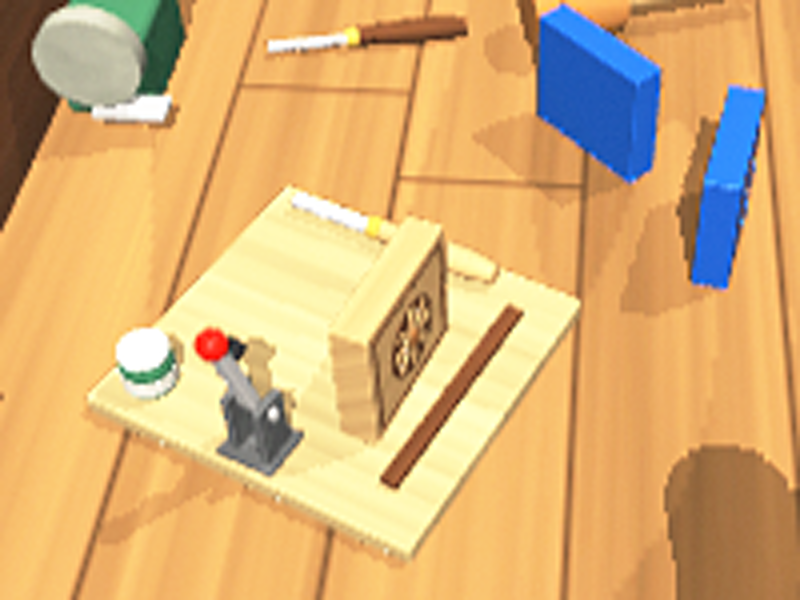

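The top picture has three candidates: the pale panel at (246,173) on the board, and blue look-alikes at (308,256) and (348,219). The side crop shows that the pale one has its rosette facing the toe strip and the robot, so that is the panel. The hold-down's red knob is at top (216,133) and leans outward.

```bash
cat >> h.py <<'E'
def plan(target,yawdeg,n,maxrot=10.6):
    """rows in tool axes to reach target with tool down at yaw"""
    s=readout.get_state(); Rm=R.from_euler('xyz',s['ee_rot']); Rt=R.from_euler('xyz',[np.pi,0,np.radians(yawdeg)])
    w=(Rm.inv()*Rt).as_rotvec(degrees=True); d=np.array(target)-s['eef_pos']
    print('d',d.round(4),'rot',w.round(2))
    for i in range(n):
        print((Rm.inv().apply(d/n)).round(4).tolist(),(w/n).round(2).tolist()); Rm=Rm*R.from_rotvec(w/n,degrees=True)
E
python3 - <<'E'
from h import *
p,d=vision.grab_frame('top')
m=vision.trace('board','top')[0]['pixels']
c,f=cam('top');v,u=np.nonzero(m)
r=np.stack([(u-c['cx'])/f,(v-c['cy'])/f,np.ones(len(u))],-1)@rotm(c['attitude']).T;o=np.array(c['origin'])
P=o+r*((.018-o[2])/r[:,2])[:,None]
rc=cv2.minAreaRect((P[:,:2]*1000).astype(np.float32));print(rc)
X=cloud('top',d)
# toe strip z~.028, dark
a=(X[...,2]<.04)&(p.sum(-1)<250)&m;print('strip',cv2.minAreaRect((X[a][:,:2]*1000).astype(np.float32)),a.sum())
b=np.array(rc[0])/1000
for yaw in(-19.5,-24):
    t=np.radians(yaw);ex=np.array([np.cos(t),np.sin(t)]);ey=np.array([-ex[1],ex[0]])
    print(yaw,'hinge',b+.112*ey,'panel in board',(np.array([.567,.008])-b)@ex,(np.array([.567,.008])-b)@ey,'knob',(np.array([.669,.0975])-b)@ex,(np.array([.669,.0975])-b)@ey)
plan([.500,.032,.25],-111,11)
E
```

```text
((625.4046630859375, -3.9560089111328125), (322.6018981933594, 302.911376953125), 65.47624969482422)
strip ((566.991455078125, -40.42189025878906), (304.1880187988281, 258.58642578125), 83.79009246826172) 271
-19.5 hinge [0.66279103 0.10161984] panel in board -0.05904565648166066 -0.008225647081821748 knob 0.007228061708319129 0.1101890660127729
-24 hinge [0.67095917 0.09836108] panel in board -0.058218261596403205 -0.012832958971247485 knob -0.0014395544721419581 0.11041649708149696
d [ 0.2548 -0.5969 -0.0016] rot [ 0.   0.  89.7]
[0.0413, 0.0421, 0.0001] [0.0, 0.0, 8.15]
[0.0469, 0.0359, 0.0001] [0.0, 0.0, 8.15]
[0.0515, 0.0288, 0.0001] [0.0, 0.0, 8.15]
[0.055, 0.0213, 0.0001] [0.0, 0.0, 8.15]
[0.0575, 0.0132, 0.0001] [0.0, 0.0, 8.15]
[0.0588, 0.0049, 0.0001] [0.0, 0.0, 8.15]
[0.0589, -0.0034, 0.0001] [0.0, 0.0, 8.15]
[0.0578, -0.0118, 0.0001] [0.0, 0.0, 8.15]
[0.0556, -0.0198, 0.0001] [0.0, 0.0, 8.15]
[0.0522, -0.0275, 0.0001] [0.0, 0.0, 8.15]
[0.0478, -0.0346, 0.0001] [0.0, 0.0, 8.15]
```

Request:
carry_out(
  commands=[
    {"dp": [0.041,0.042,0],"rotation": [0,0,8.2]},
    {"dp": [0.047,0.036,0],"rotation": [0,0,8.2]},
    {"dp": [0.0515,0.029,0],"rotation": [0,0,8.2]},
    {"dp": [0.055,0.021,0],"rotation": [0,0,8.2]},
    {"dp": [0.0575,0.013,0],"rotation": [0,0,8.2]},
    {"dp": [0.059,0.005,0],"rotation": [0,0,8.2]},
    {"dp": [0.059,-0.003,0],"rotation": [0,0,8.2]},
    {"dp": [0.058,-0.012,0],"rotation": [0,0,8.2]},
  ],
  grip=0,
)

```text
t: 1.6
eef_pos: [0.4298, 0.1922, 0.2521]
ee_rot: [-3.141, 0.001, -1.521]
force: [0.7, -0.2, 0.1]
width: 0.0133
gripper_force: 0.0
```

Request:
carry_out(
  commands=[
    {"dp": [0.0555,-0.02,0],"rotation": [0,0,8.2]},
    {"dp": [0.052,-0.0275,0],"rotation": [0,0,8.2]},
    {"dp": [0.048,-0.0345,0],"rotation": [0,0,8.2]},
    {"dp": [0,0,0],"rotation": [0,0,0]},
  ],
)

```text
t: 2.1
eef_pos: [0.4983, 0.0272, 0.2514]
ee_rot: [3.142, -0.001, -1.953]
force: [-0.4, -0.2, -0.6]
width: 0.0004
gripper_force: 0.0
```

Run:
```python
from h import *
s=readout.get_state();print(s['t'],s['eef_pos'],np.degrees(s['ee_rot']),s['width'])
p,d=vision.grab_frame('wrist');cv2.imwrite('pics/w1.png',p[...,::-1])
c,f=cam('wrist');T=np.array(c['mount'])
v,u=np.mgrid[:384,:512];x=u-c['cx'];y=v-c['cy'];r=np.hypot(x,y)+1e-9;th=r/f
k=np.tan(th)/r*d
k[th>1.45]=0
X=np.stack([x*k,y*k,d],-1)
Y=(X@T[:3,:3].T+T[:3,3])@rotm(s['ee_rot']).T+s['eef_pos']
np.save('w1.npy',Y)
def rect(m,l):
    print(l,m.sum(),cv2.minAreaRect((Y[m][:,:2]*1000).astype(np.float32)) if m.sum()>9 else '',np.median(Y[m],0).round(3))
for lab in('panel','board','holddown_knob','holddown'):
    for q in vision.trace(lab,'wrist')[:2]:
        m=q['pixels']&(d>0)&(th<1.4);print(q['score'],q['position']);rect(m,lab)
        if lab=='panel': rect(m&(Y[...,2]>.13)&(Y[...,2]<.145),'top')
        if lab=='board': rect(m&(abs(Y[...,2]-.018)<.006),'btop')
```

```text
2.1 [0.49834342 0.0271769  0.25143438] [ 1.79996794e+02 -3.16166238e-02 -1.11916538e+02] 0.0004155763833848354
0.84 [8.3, 345.6]
panel 572 ((299.8694763183594, -132.68443298339844), (25.194313049316406, 59.707176208496094), 76.06326293945312) [ 0.321 -0.126  0.033]
top 0  [nan nan nan]
0.58 [174.1, 189.6]
panel 4596 ((561.9354248046875, 0.06336212158203125), (108.26280212402344, 35.8749885559082), 70.91554260253906) [ 0.551 -0.015  0.137]
top 2869 ((557.641845703125, -16.639694213867188), (73.75746154785156, 32.86713790893555), 70.53936004638672) [ 0.556 -0.018  0.138]
0.82 [141.6, 151.2]
board 26002 ((618.37158203125, -34.43211364746094), (261.6271667480469, 313.5991516113281), 65.3909912109375) [ 0.6   -0.056  0.018]
btop 24404 ((610.529541015625, -35.75736999511719), (248.32199096679688, 300.9046325683594), 65.54512023925781) [ 0.615 -0.06   0.018]
  return _methods._mean(a, axis=axis, dtype=dtype,
  ret = um.true_divide(
```

View pics/w1.png

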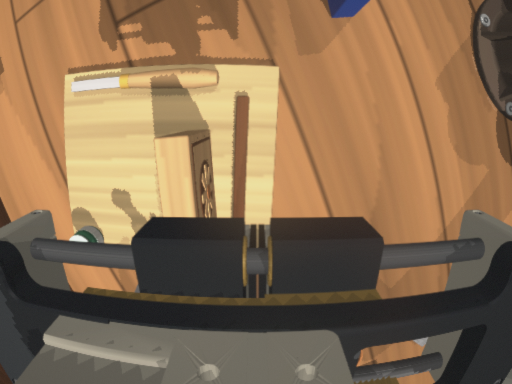

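Request:
carry_out(
  commands=[
    {"dp": [-0.005,0,0.06],"rotation": [0,0,-2.6]},
    {"dp": [0,0,0.061],"rotation": [0,0,0]},
    {"dp": [0,-0.01,0],"rotation": [0,0,0]},
    {"dp": [0,-0.01,0],"rotation": [0,0,0]},
    {"dp": [0,-0.008,0],"rotation": [0,0,0]},
    {"dp": [0,-0.006,0],"rotation": [0,0,0]},
    {"dp": [0,-0.006,0],"rotation": [0,0,0]},
    {"dp": [0,-0.006,0],"rotation": [0,0,0]},
  ],
)

```text
t: 3.35
eef_pos: [0.5433, 0.0202, 0.1309]
ee_rot: [-3.141, 0.0, -1.901]
force: [-0.6, 1.0, -0.1]
width: 0.0004
gripper_force: 0.2
```

Request:
carry_out(
  commands=[
    {"dp": [0,-0.006,0],"rotation": [0,0,0]},
    {"dp": [0,-0.006,0],"rotation": [0,0,0]},
    {"dp": [0,-0.006,0],"rotation": [0,0,0]},
    {"dp": [0,-0.006,0],"rotation": [0,0,0]},
  ],
)

```text
t: 3.85
eef_pos: [0.5661, 0.0125, 0.1305]
ee_rot: [3.142, -0.0, -1.901]
force: [0.4, -0.5, 0.8]
width: 0.0001
gripper_force: 0.0
```

Run:
```python
from h import *
s=readout.get_state();print(s['t'],s['eef_pos'],s['force'])
p,d=vision.grab_frame('side');cv2.imwrite('pics/s1.png',cv2.resize(p[130:280,130:330,::-1],(800,600)))
```

```text
3.85 [0.56609447 0.01252696 0.1305059 ] [ 0.37458417 -0.46471028  0.84441832]
```

View pics/s1.png

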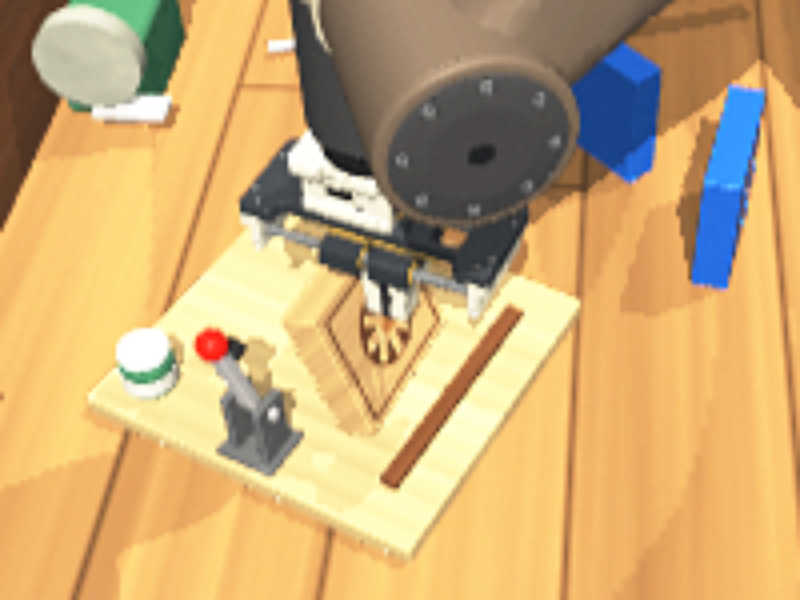

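The panel is mid-tip, with the rosette at (383,335) facing upward. I'll push a little further and look again.

Request:
carry_out(
  commands=[
    {"dp": [0,-0.006,0],"rotation": [0,0,0]},
    {"dp": [0,-0.006,0],"rotation": [0,0,0]},
    {"dp": [0,0,0],"rotation": [0,0,0]},
    {"dp": [0,0,-0.05],"rotation": [0,0,0]},
    {"dp": [0,0,-0.05],"rotation": [0,0,0]},
    {"dp": [0,0.05,-0.02],"rotation": [0,0,0]},
    {"dp": [0,0.05,0],"rotation": [0,0,0]},
  ],
)

```text
t: 4.78
eef_pos: [0.4822, 0.0416, 0.2521]
ee_rot: [-3.139, 0.002, -1.902]
force: [-0.2, 1.5, -1.2]
width: 0.0001
gripper_force: 0.0
```

Run:
```python
from h import *
s=readout.get_state();print(s['t'],s['eef_pos'],s['force'])
p,d=vision.grab_frame('side');cv2.imwrite('pics/s2.png',cv2.resize(p[130:280,130:330,::-1],(800,600)))
b=np.array([.6254,-.004]);t=np.radians(-24.5);ex=np.array([np.cos(t),np.sin(t)]);ey=np.array([-ex[1],ex[0]])
for n in('side','top'):
    if n=='top': p,d=vision.grab_frame(n)
    X=cloud(n,d)
    for l in('panel','holddown_knob'):
        for r in vision.trace(l,n)[:3]:
            m=r['pixels']&(d>0);q=np.median(X[m],0);B=(X[m][:,:2]-b)@np.stack([ex,ey],1)
            print(n,l,round(r['score'],2),r['position'],q.round(3),np.percentile(B,[2,98],axis=0).round(3).tolist(),np.percentile(X[m][:,2],[5,95]).round(3))
    P=X.reshape(-1,3);m=(p[...,0]>140)&(p[...,1]<60)&(p[...,2]<60)&(X[...,2]>.1)&(abs(X[...,0]-.67)<.06)
    if m.sum(): print('red',m.sum(),X[m].mean(0),((X[m].mean(0)[:2]-b)@np.stack([ex,ey],1)),X[m].max(0))
```

```text
4.775 [0.48221067 0.04157989 0.25212623] [-0.21122585  1.46588846 -1.21481297]
side panel 0.89 [213.9, 209.5] [ 0.629 -0.007  0.051] [[-0.046, -0.069], [0.073, 0.061]] [0.028 0.055]
side panel 0.65 [178.3, 311.4] [ 0.305 -0.133  0.113] [[-0.248, -0.361], [-0.198, -0.237]] [0.015 0.124]
side panel 0.59 [143.9, 276.7] [ 0.422 -0.299  0.113] [[-0.186, -0.388], [-0.005, -0.047]] [0.062 0.125]
side holddown_knob 0.49 [217.1, 184.6] [0.667 0.098 0.141] [[-0.012, 0.046], [0.084, 0.129]] [0.041 0.174]
red 41 [0.67119498 0.1100754  0.16902447] [-0.00563464  0.12279507] [0.68094094 0.11662116 0.17691403]
top panel 0.77 [219.0, 346.1] [ 0.417 -0.305  0.119] [[-0.124, -0.4], [0.001, -0.33]] [0.001 0.126]
top panel 0.69 [253.8, 307.9] [ 0.299 -0.193  0.12 ] [[-0.242, -0.374], [-0.186, -0.243]] [0.025 0.125]
top panel 0.6 [149.4, 258.0] [ 0.651 -0.032  0.051] [[-0.053, -0.07], [0.079, 0.055]] [0.045 0.058]
top holddown_knob 0.64 [135.1, 216.0] [0.672 0.101 0.17 ] [[-0.01, 0.103], [0.043, 0.139]] [0.106 0.179]
red 35 [0.67369112 0.10383059 0.1726121 ] [-0.00077357  0.11814766] [0.68292226 0.11346052 0.18087719]
```

View pics/s2.png

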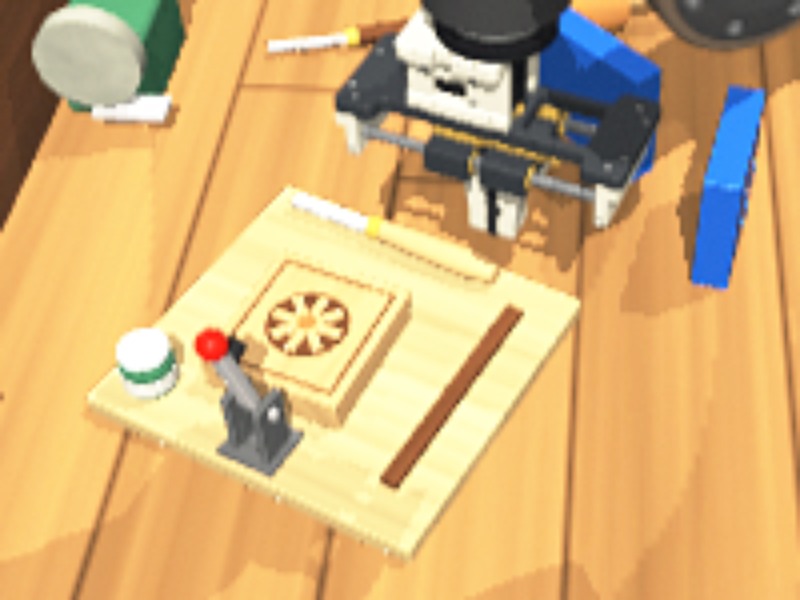

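The panel is flat with the rosette up at (307,322) and its top at 0.051 m. The knob is at about (0.670, 0.101, 0.165), close to upright. Next I'll go to the outer side of the knob.

Run:
```python
from h import *
plan([.691,.1465,.252],-114.5,5)
```

```text
d [0.2081 0.1053 0.0013] rot [-0.03  0.02  5.61]
[-0.0334, -0.0326, -0.0002] [-0.01, 0.0, 1.12]
[-0.034, -0.0319, -0.0002] [-0.01, 0.0, 1.12]
[-0.0346, -0.0312, -0.0002] [-0.01, 0.0, 1.12]
[-0.0352, -0.0305, -0.0002] [-0.01, 0.0, 1.12]
[-0.0358, -0.0298, -0.0002] [-0.01, 0.0, 1.12]
```

Request:
carry_out(
  commands=[
    {"dp": [-0.0335,-0.0325,0],"rotation": [0,0,1.1]},
    {"dp": [-0.034,-0.032,0],"rotation": [0,0,1.1]},
    {"dp": [-0.0345,-0.031,0],"rotation": [0,0,1.1]},
    {"dp": [-0.035,-0.0305,0],"rotation": [0,0,1.1]},
    {"dp": [-0.036,-0.03,0],"rotation": [0,0,1.1]},
    {"dp": [0,0,0.038],"rotation": [0,0,0]},
    {"dp": [0,0,0.039],"rotation": [0,0,0]},
    {"dp": [0,0,0],"rotation": [0,0,0]},
  ],
)

```text
t: 6.08
eef_pos: [0.689, 0.1451, 0.1686]
ee_rot: [3.136, -0.006, -1.998]
force: [0.5, -0.7, 0.5]
width: 0.0006
gripper_force: 0.0
```

Request:
carry_out(
  commands=[
    {"dp": [0.012,0,0],"rotation": [0,0,0]},
    {"dp": [0.012,0,0],"rotation": [0,0,0]},
    {"dp": [0.012,0,0],"rotation": [0,0,0]},
    {"dp": [0.012,0,0],"rotation": [0,0,0]},
    {"dp": [0.012,0,0.002],"rotation": [0,0,0]},
    {"dp": [0.012,0,0.004],"rotation": [0,0,0]},
    {"dp": [0.01,0,0.004],"rotation": [0,0,0]},
    {"dp": [0,0,0],"rotation": [0,0,0]},
  ],
)

```text
t: 7.08
eef_pos: [0.6558, 0.0709, 0.1629]
ee_rot: [3.141, -0.001, -1.997]
force: [-0.7, -0.1, -0.6]
width: 0.0004
gripper_force: 0.0
```

Run:
```python
from h import *
s=readout.get_state();print(s['t'],s['eef_pos'],s['force'])
p,d=vision.grab_frame('side');cv2.imwrite('pics/s3.png',cv2.resize(p[130:280,130:330,::-1],(800,600)))
```

```text
7.075 [0.6558009  0.07086756 0.16289963] [-0.67616567 -0.14778688 -0.5872191 ]
```

View pics/s3.png

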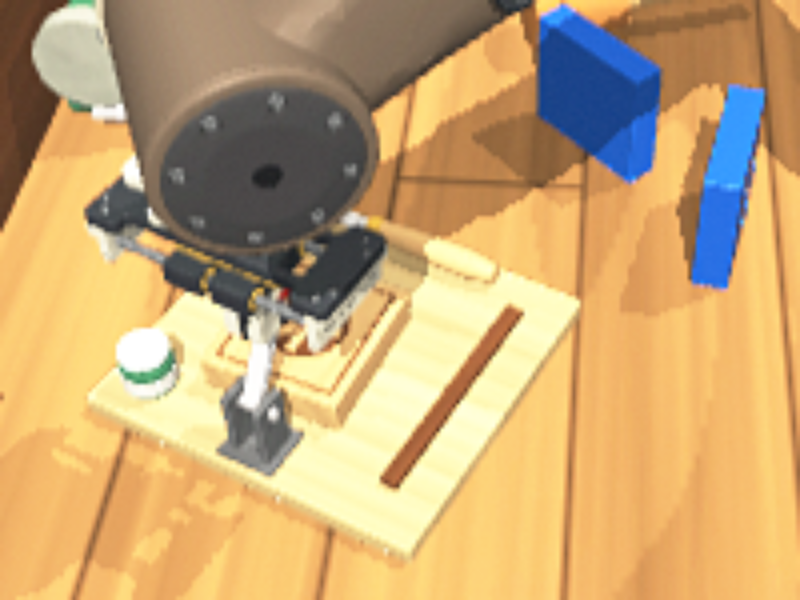

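The arm is past upright, with the finger at (262,330) on the knob. I'll keep pushing, then retreat upward.

Request:
carry_out(
  commands=[
    {"dp": [0.01,0,0.004],"rotation": [0,0,0]},
    {"dp": [0.01,0,0.005],"rotation": [0,0,0]},
    {"dp": [0.01,0,0.005],"rotation": [0,0,0]},
    {"dp": [0,0,0],"rotation": [0,0,0]},
    {"dp": [0,0,0],"rotation": [0,0,0]},
    {"dp": [0,0,-0.05],"rotation": [0,0,0]},
    {"dp": [0,0,-0.055],"rotation": [0,0,0]},
    {"dp": [0,0,0],"rotation": [0,0,0]},
  ],
)

```text
t: 8.12
eef_pos: [0.6467, 0.0451, 0.2605]
ee_rot: [-3.134, 0.006, -1.996]
force: [0.5, 1.0, -1.3]
width: 0.0005
gripper_force: 0.0
```

Request:
carry_out(
  commands=[
    {"dp": [0,0.05,0],"rotation": [0,0,0]},
    {"dp": [0,0.05,0],"rotation": [0,0,0]},
    {"dp": [0,0.05,0],"rotation": [0,0,0]},
    {"dp": [0,0.04,0],"rotation": [0,0,0]},
    {"dp": [0,0,0],"rotation": [0,0,0]},
    {"dp": [0,0,0],"rotation": [0,0,0]},
  ],
)

```text
t: 8.88
eef_pos: [0.4714, 0.1233, 0.2549]
ee_rot: [-3.141, 0.001, -1.996]
force: [0.3, -0.5, 0.1]
width: 0.0001
gripper_force: 0.0
```

Run:
```python
from h import *
s=readout.get_state();print(s['t'],s['eef_pos'],s['force'])
p,d=vision.grab_frame('side');cv2.imwrite('pics/s4.png',cv2.resize(p[130:280,130:330,::-1],(800,600)))
X=cloud('side',d);m=(p[...,0]>140)&(p[...,1]<60)&(p[...,2]<60)&(abs(X[...,0]-.64)<.08)
print('red',m.sum(),X[m].mean(0),X[m].max(0))
```

```text
8.875 [0.47141323 0.12330868 0.25486308] [ 0.25494271 -0.49949853  0.13646317]
red 23 [ 0.61772969 -0.00527777  0.07538968] [0.63015744 0.00174493 0.08232765]
```

View pics/s4.png

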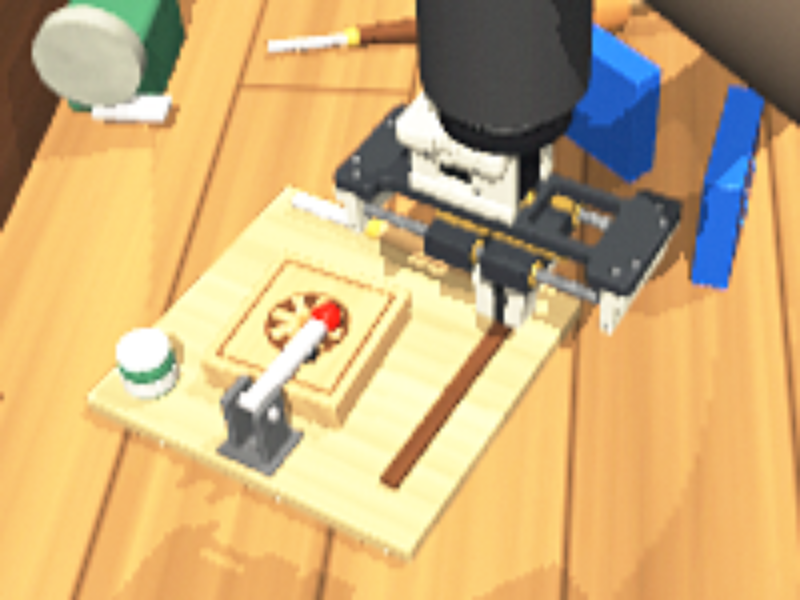

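The hold-down arm is level, with its red knob at (325,317), about 0.07 m high, over the flat panel. The foot rests on the panel and the robot is clear.

```bash
python3 -c "
from station import arm;print(arm.job_done())"
```

```text
the job is handed in; nothing more can be done
None
```

The panel lies flat with its rosette up, the hold-down arm is level with its foot resting on the panel, and the robot is clear of everything; I handed the job in at about 9 s on the robot's clock.

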